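# Change the storage unit over from mains to generator

### The job

The storage unit has to run on the generator: on the grey changeover switch box, first throw the mains lever (the one with the ball) fully over, away from the robot, which switches it off. Only then throw the generator lever (the one with the T handle) fully over, away from the robot, to switch it on; an interlock blocks it until the mains lever is right over. Leave the short lighting lever with the flat paddle as it is.

Things in the scene. Friction and masses are not known exactly. Their poses are not given: they have to be found in the camera images.
- mains (a joint): Mains lever, rad: 0 = leaning 0.5 rad towards the robot (on), 1.0 = at its stop, leaning 0.5 rad away (off). Starts at 0 to 0.08; stays where left; moves with 2 to 3 N at the ball. Level pivot 165 mm from the ball's centre, 55 mm above the table. 12 mm stem; a 90 mm wide curved steel shroud on it, 52 to 66 mm from the pivot, blocks the generator lever until this one is about 0.8 over.
- mains_tip (a point): Centre of the black ball, 36 mm across, on top of the mains lever. Its y axis lies along the row of levers (the pivot's direction); its x axis points level in the throwing direction at joint 0 and dips nose-down by the joint value as the lever goes over. The ball is 200 mm above the table at both ends of the swing, 220 mm when upright.
- generator (a joint): Generator lever, rad: 0 = leaning 0.5 rad towards the robot (off), 1.0 = at its stop, leaning 0.5 rad away (on). Starts at 0 to 0.06; stays where left; moves with 3 to 4 N at the handle; blocked after 0.1 rad while mains is not over. Level pivot 120 mm from the handle's centre, 100 mm above the table. 12 mm stem. Its 170 mm long locking bar, 60 mm ahead of it, drops behind the mains shroud.
- generator_tip (a point): Centre of the generator lever's black T handle, a round bar 20 mm thick, 60 mm long, lying along the row. Axes as for mains_tip. 205 mm above the table at both ends of the swing, 220 mm when upright. Mains and generator levers stand side by side, 110 mm apart along the row, in either order; the generator's pivot is 54 mm nearer the robot than the mains pivot.
- lights_tip (a point): Bystander, leave as it is: middle of the flat black paddle (10 x 24 x 34 mm) on the short lighting lever, 75 mm from its pivot, some 130 mm above the table, at the right-hand end of the row seen from the robot, 110 mm from the nearer tall lever. The grey box is 230 mm deep, 360 wide, 30 high. A loose mug, paint tin and flat case, all under 115 mm high, are beside it.

How it is judged:
By the outcome, as a careful person would: the job done as asked, in the order asked, and still so for the second after the job is handed in, with the robot touching nothing.
It also fails if it takes over 40 s, if anything falls off the work surface, if the arm or the gripper's body presses on something with over 40 N, if the wrist force passes 120 N, or if a joint passes its speed limit or range.

### The arm

A 7-joint arm with a two-finger parallel gripper is mounted at the origin on the work surface. World frame = base frame: x ahead of the robot, y to its left, z up, the work surface at z = 0. Lengths are in mm, angles in rad, forces in N, time in s.
With the tool pointing down it reaches from about 400 to 875 mm from the base axis. Payload 4.4 kg.
Tool frame: the origin (TCP) lies midway between the tips of the shut fingers; the grasp point (between the pads) lies 19 mm behind it; z points along the fingers, y is the line along which they close (so a half turn about z gives the same grasp; the last joint's range is limited). The gripper opens to 85 mm and grips with 20 to 120 N. Pads are 22 mm wide; open, the fingers measure 114 mm over their backs; the gripper's body (76 mm by 85 mm) begins 54 mm behind the grasp point. The pads swing forward as they close: fully open they stand 13 mm farther back than shut.
Start: joints at [1.238, 0.628, 0.038, 1.517, -0.027, 0.996, -0.02], TCP at [171.399, -627.009, 196.013] pointing down, gripper open.
Joint ranges: [-3.06, 3.06], [-0.37, 2.12], [-1.25, 1.32], [0.18, 2.47], [-1.1, 4.24], [0.23, 1.98], [-2.94, 2.94]. Speed limits (rad/s): [2.57, 2.57, 3.14, 3.14, 3.14, 3.14, 3.14].

### API

Orientations are given as [roll, pitch, yaw] about the fixed x, y, z axes, in that order (R = Rz(yaw) Ry(pitch) Rx(roll)).
In Python, from cell import read_state, get_image, finish_job gives the robot as it stands.
- The arm moves only by the tool send_rows, never from a script. Its argument "series" is a list of rows, each an object of numbers: "ax", "ay", "az": the turn, a rotation vector about the tool's x, y, z in rad; "dx", "dy", "dz": the shift along the tool's x, y, z in cm; "hand": the closure, from 0 (fully open) to 1 (shut). In form: [{"ax": .., "ay": .., "az": .., "dx": .., "dy": .., "dz": .., "hand": ..}, ...]. A call has 1 to 10 rows; each row is the pose to reach, as a shift and turn from the pose commanded when the call began, along the tool's axes at that moment; what a row does not reach only later rows make up. A row lasts 1/10 s, in which the tool goes at most 50 mm and 8.59 degrees, less where a joint would pass 70% of its speed; a pose out of reach is approached as far as the arm can. A call with a gripper value outside its range is refused whole. The fingers move at their own pace and stop on an object; the grip force is fixed at half the most. Time passes only in rows, so rows that repeat a pose let the fingers close. It gives the time, the measured TCP pose, the force, the opening and the grip force at its end, in the units of the state.
- read_state(): the state, without advancing time (a new reading comes with each control period).
- get_image(name): name is "scene" or "side" or "wrist"; returns a dict with "pixels" (420x560x3 uint8, red, green, blue), "mtx" (3x3 intrinsics, pixels), "R" (3x3) and "t" (3): a world point X has camera coordinates R X + t. Camera axes: x right, y down, z forward; pixel columns grow to the right and rows downward; lengths in mm; the calibration is good to about 2 mm. A picture is of the moment at which its call begins. There is no depth.
- finish_job(): hands the job in; it is judged then, once.
The state is a dict: "clock": time; "qpos": joint angles; "qd": joint speeds; "tau": joint torques, N m; "eef_pos": TCP position; "tool_rot": TCP orientation; "force": force on the tool from outside, world axes, zero at the start; "torque": the same for the moment, N m; "width": finger opening in mm; "gripper_force": force on a finger pad.
Only numpy, scipy, OpenCV 4.12 (cv2) and the standard library are available. Lean on these libraries where they do the work, as an engineer would, in place of code of your own. Each camera call takes 0.05 s, during which the arm holds its last target. There are 200 camera calls.

## Working session

There is one attempt and no reset: what is moved stays moved. The work goes in short steps, Python scripts to look and compute and a tool call to move; the robot and the scene stay as the last step left them, time stands still between calls to the robot, and variables do not carry over. Pictures are saved under pics/ and viewed, at most 10 in all, crops included, and the job is handed in when it is done.

Besides the shell and the picture viewer there is one more tool, called after ">>>" in YAML: its name, and indented under it one key for each argument. send_rows: Moves the arm, as the interface text tells. Its arguments: {"type":"object","properties":{"series":{"type":"array","items":{"type":"object","properties":{"ax":{"type":"number"},"ay":{"type":"number"},"az":{"type":"number"},"dx":{"type":"number"},"dy":{"type":"number"},"dz":{"type":"number"},"hand":{"type":"number"}}}}},"required":["series"]}

```bash
mkdir -p pics; cat > h.py <<'E'
import numpy as np,cv2,pickle
from cell import read_state,get_image,finish_job
def ray(im,u,v):
    R=np.array(im['R']);t=np.array(im['t'])
    d=R.T@np.linalg.inv(np.array(im['mtx']))@np.array([u,v,1.]);return -R.T@t,d/np.linalg.norm(d)
def plane(im,u,v,z):
    c,d=ray(im,u,v);return c+d*(z-c[2])/d[2]
def tri(a,pa,b,pb):
    c1,d1=ray(a,*pa);c2,d2=ray(b,*pb)
    s=np.linalg.lstsq(np.c_[d1,-d2],c2-c1,rcond=None)[0]
    p,q=c1+d1*s[0],c2+d2*s[1];return (p+q)/2,np.linalg.norm(p-q)
E
python3 - <<'E'
from h import *
s=read_state();print({k:np.round(s[k],3) for k in s})
ims={}
for n in('scene','side'):
    i=get_image(n);ims[n]=i;cv2.imwrite(f'pics/{n}0.png',cv2.cvtColor(np.array(i['pixels'],np.uint8),cv2.COLOR_RGB2BGR))
    print(n,-np.array(i['R']).T@np.array(i['t']))
pickle.dump(ims,open('im0.pkl','wb'))
E
```

```text
{'clock': np.float64(0.0), 'qpos': array([ 1.238,  0.629,  0.038,  1.518, -0.027,  0.996, -0.02 ]), 'qd': array([ 0.001,  0.001,  0.001, -0.001, -0.001, -0.001,  0.001]), 'tau': array([ 1.0000e-03, -5.6339e+01,  1.2260e+00, -1.9344e+01,  1.1000e-02,
        1.1000e-02, -0.0000e+00]), 'eef_pos': array([ 171.165, -626.314,  195.072]), 'tool_rot': array([-3.14 ,  0.   ,  0.267]), 'force': array([-0.314, -0.051, -0.887]), 'torque': array([-0.051,  0.035,  0.034]), 'gripper_force': np.float64(0.0), 'width': np.float64(85.435)}
scene [964.91616341 277.51407581 633.63675198]
side [208.8661307  325.08298679 638.99134441]
```

View pics/scene0.png

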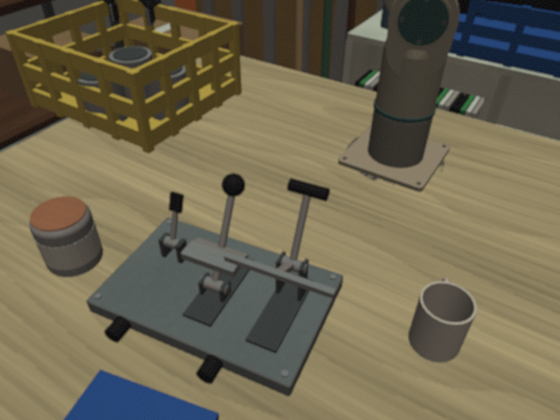

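View pics/side0.png

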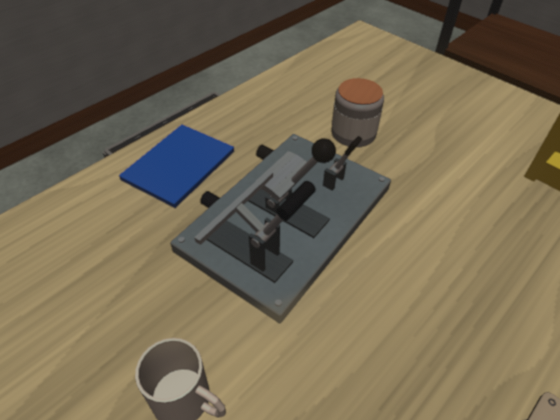

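The scene view shows the ball at (233,185), the T handle at (308,189) and the paddle at (176,202). The side view shows the ball at (323,150), the T at (296,201) and the box screws. Next I triangulate them.

```bash
python3 - <<'E'
from h import *
ims=pickle.load(open('im0.pkl','rb'));a,b=ims['scene'],ims['side']
def blob(im,u,v,r):
    g=np.array(im['pixels']).max(2);m=(g<45).astype(np.uint8)
    n,l,st,c=cv2.connectedComponentsWithStats(m);k=l[int(v),int(u)]
    return tuple(c[k]),st[k]
P={}
for n,p,q in(('ball',(233,185),(323,150)),('T',(308,189),(296,201)),('paddle',(176,202),(352,146))):
    pa,sa=blob(a,*p,0);pb,sb=blob(b,*q,0)
    print(n,np.round(pa,1),sa,np.round(pb,1),sb)
    print('  manual',[np.round(x,1) for x in tri(a,p,b,q)],'blob',[np.round(x,1) for x in tri(a,pa,b,pb)])
for p in((167,226),(336,279),(97,298),(285,372)):print('scr',np.round(plane(a,*p,30),0))
for p in((296,137),(382,181),(278,303),(181,241)):print('scr side',np.round(plane(b,*p,30),0))
E
```

```text
ball [233.  184.7] [223 175  21  22 353] [323.  150.6] [312 139  23  24 431]
  manual [array([511.3, -87.7, 200. ]), np.float64(0.2)] blob [array([510.8, -87.7, 199.7]), np.float64(0.8)]
T [308.2 189.4] [288 180  41  20 432] [291.1 202.6] [249 181  66  56 883]
  manual [array([467.2,  17.7, 207. ]), np.float64(1.9)] blob [array([470.2,  21.5, 207.5]), np.float64(6.7)]
paddle [175.8 202.2] [170 193  13  20 198] [352.8 145.2] [345 137  16  19 113]
  manual [array([ 530.3, -195.4,  131.9]), np.float64(1.4)] blob [array([ 530.2, -196.7,  131.8]), np.float64(0.5)]
scr [ 505. -258.   30.]
scr [452.  72.  30.]
scr [ 697. -233.   30.]
scr [647.  92.  30.]
scr side [ 694. -239.   30.]
scr side [ 492. -259.   30.]
scr side [451.  66.  30.]
scr side [648.  95.  30.]
```

>>> send_rows:
  series:
    - {"dz": -5, "hand": 1}
    - {"dz": -10.5, "hand": 1}
    - {"dz": -10.5, "hand": 1}
    - {"dx": 10, "dy": -10.5, "dz": -10.5, "az": 0.04, "hand": 1}
    - {"dx": 20, "dy": -21, "dz": -10.5, "az": 0.08, "hand": 1}
    - {"dx": 41.5, "dy": -43.8, "dz": -10.5, "az": 0.137, "hand": 1}
    - {"dx": 41.5, "dy": -43.8, "dz": -10.5, "az": 0.137, "hand": 1}
    - {"dx": 41.5, "dy": -43.8, "dz": -10.5, "az": 0.137, "hand": 1}
    - {"dx": 41.5, "dy": -43.8, "dz": -10.5, "az": 0.137, "hand": 1}
    - {"dx": 41.5, "dy": -43.8, "dz": -10.5, "az": 0.137, "hand": 1}

```text
invalid input at $.series[0]: expected keys ax, ay, az, dx, dy, dz, hand
```

>>> send_rows:
  series:
    - {"ax": 0, "ay": 0, "az": 0, "dx": 0, "dy": 0, "dz": -5, "hand": 1}
    - {"ax": 0, "ay": 0, "az": 0, "dx": 0, "dy": 0, "dz": -10.5, "hand": 1}
    - {"ax": 0, "ay": 0, "az": 0, "dx": 0, "dy": 0, "dz": -10.5, "hand": 1}
    - {"ax": 0, "ay": 0, "az": 0.137, "dx": 41.5, "dy": -43.8, "dz": -10.5, "hand": 1}
    - {"ax": 0, "ay": 0, "az": 0.137, "dx": 41.5, "dy": -43.8, "dz": -10.5, "hand": 1}
    - {"ax": 0, "ay": 0, "az": 0.137, "dx": 41.5, "dy": -43.8, "dz": -10.5, "hand": 1}
    - {"ax": 0, "ay": 0, "az": 0.137, "dx": 41.5, "dy": -43.8, "dz": -10.5, "hand": 1}
    - {"ax": 0, "ay": 0, "az": 0.137, "dx": 41.5, "dy": -43.8, "dz": -10.5, "hand": 1}
    - {"ax": 0, "ay": 0, "az": 0.137, "dx": 41.5, "dy": -43.8, "dz": -10.5, "hand": 1}
    - {"ax": 0, "ay": 0, "az": 0.137, "dx": 41.5, "dy": -43.8, "dz": -10.5, "hand": 1}

```text
clock: 1.1
eef_pos: [337.0, -316.3, 300.7]
tool_rot: [-3.141, 0.0, 0.13]
force: [1.7, -0.9, 0.7]
width: 0.0
gripper_force: 0.0
```

>>> send_rows:
  series:
    - {"ax": 0, "ay": 0, "az": 0, "dx": 14.6, "dy": -20.4, "dz": 0, "hand": 1}
    - {"ax": 0, "ay": 0, "az": 0, "dx": 14.6, "dy": -20.4, "dz": 0, "hand": 1}
    - {"ax": 0, "ay": 0, "az": 0, "dx": 14.6, "dy": -20.4, "dz": 0, "hand": 1}
    - {"ax": 0, "ay": 0, "az": 0, "dx": 14.6, "dy": -20.4, "dz": 0, "hand": 1}
    - {"ax": 0, "ay": 0, "az": 0, "dx": 14.6, "dy": -20.4, "dz": 0, "hand": 1}
    - {"ax": 0, "ay": 0, "az": 0, "dx": 14.6, "dy": -20.4, "dz": 0, "hand": 1}
    - {"ax": 0, "ay": 0, "az": 0, "dx": 14.6, "dy": -20.4, "dz": 4, "hand": 1}
    - {"ax": 0, "ay": 0, "az": 0, "dx": 14.6, "dy": -20.4, "dz": 8, "hand": 1}
    - {"ax": 0, "ay": 0, "az": 0, "dx": 14.6, "dy": -20.4, "dz": 10.5, "hand": 1}
    - {"ax": 0, "ay": 0, "az": 0, "dx": 14.6, "dy": -20.4, "dz": 10.5, "hand": 1}

```text
clock: 2.1
eef_pos: [451.6, -97.2, 192.9]
tool_rot: [-3.139, 0.008, 0.13]
force: [-0.0, 0.1, 0.0]
width: -0.1
gripper_force: 0.0
```

```bash
python3 - <<'E'
from h import *
i=get_image('scene');cv2.imwrite('pics/s1.png',cv2.resize(cv2.cvtColor(np.array(i['pixels'],np.uint8),cv2.COLOR_RGB2BGR)[80:340,80:400],None,fx=2,fy=2))
print(read_state()['eef_pos'])
E
```

```text
[453.5335494  -97.43292662 194.88972687]
```

View pics/s1.png

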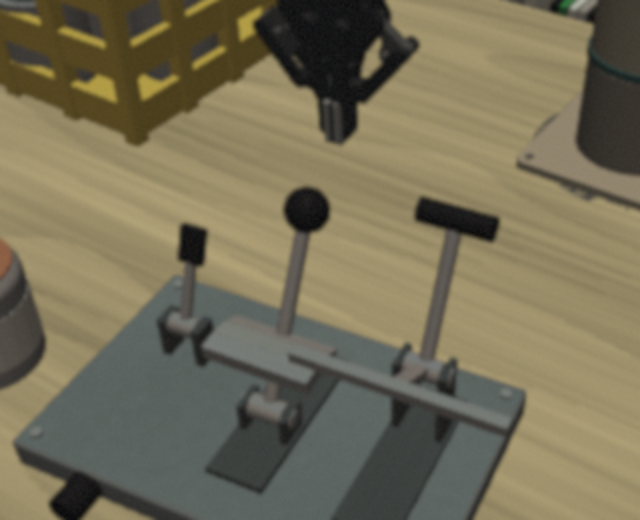

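The fingers (crop 335,130) are lined up directly behind the ball (306,209), so I push along the arc.

>>> send_rows:
  series:
    - {"ax": 0, "ay": 0, "az": 0, "dx": 2, "dy": 0, "dz": 0, "hand": 1}
    - {"ax": 0, "ay": 0, "az": 0, "dx": 4, "dy": 0, "dz": -0.3, "hand": 1}
    - {"ax": 0, "ay": 0, "az": 0, "dx": 6, "dy": 0, "dz": -1.0, "hand": 1}
    - {"ax": 0, "ay": 0, "az": 0, "dx": 8, "dy": 0, "dz": -1.5, "hand": 1}
    - {"ax": 0, "ay": 0, "az": 0, "dx": 10, "dy": 0, "dz": -1.8, "hand": 1}
    - {"ax": 0, "ay": 0, "az": 0, "dx": 12, "dy": 0, "dz": -1.8, "hand": 1}
    - {"ax": 0, "ay": 0, "az": 0, "dx": 14, "dy": 0, "dz": -1.5, "hand": 1}
    - {"ax": 0, "ay": 0, "az": 0, "dx": 15.5, "dy": 0, "dz": -1.0, "hand": 1}
    - {"ax": 0, "ay": 0, "az": 0, "dx": 17, "dy": 0, "dz": -0.6, "hand": 1}
    - {"ax": 0, "ay": 0, "az": 0, "dx": 17.8, "dy": 0, "dz": -0.2, "hand": 1}

```text
clock: 3.15
eef_pos: [633.6, -74.3, 199.7]
tool_rot: [3.141, -0.003, 0.13]
force: [-0.9, 0.4, 0.6]
width: -0.2
gripper_force: 0.0
```

>>> send_rows:
  series:
    - {"ax": 0, "ay": 0, "az": 0, "dx": 0.2, "dy": 0, "dz": 0.1, "hand": 1}
    - {"ax": 0, "ay": 0, "az": 0, "dx": 0.4, "dy": 0, "dz": 0.1, "hand": 1}
    - {"ax": 0, "ay": 0, "az": 0, "dx": 0.4, "dy": 0, "dz": 0.1, "hand": 1}

```text
clock: 3.45
eef_pos: [635.3, -74.0, 197.6]
tool_rot: [3.141, -0.0, 0.129]
force: [-0.3, -0.5, -0.3]
width: 0.3
gripper_force: 0.0
```

```bash
python3 - <<'E'
from h import *
i=get_image('scene');cv2.imwrite('pics/s2.png',cv2.resize(cv2.cvtColor(np.array(i['pixels'],np.uint8),cv2.COLOR_RGB2BGR)[80:340,80:400],None,fx=2,fy=2))
pickle.dump(i,open('s2.pkl','wb'))
E
```

```text
(no output)
```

View pics/s2.png

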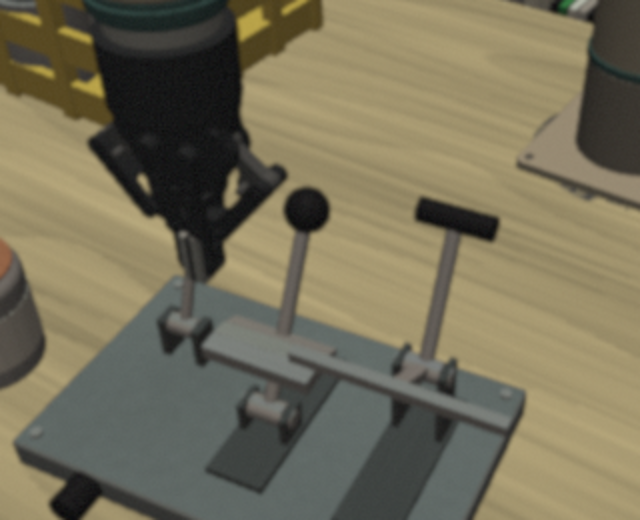

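The ball is still at its start position (306,209). The gripper appears near the paddle instead (tip about 205,275). I compare projections of the reported pose before moving.

```bash
python3 - <<'E'
from h import *
i=pickle.load(open('s2.pkl','rb'));i0=pickle.load(open('im0.pkl','rb'))['scene']
def pr(X):
    c=i['R']@np.array(X)+i['t'];p=i['mtx']@c;return (p[:2]/p[2]-80)*2
s=read_state();print(s['clock'],s['eef_pos'],s['qpos'],s['force'])
print('proj now',pr(s['eef_pos']),'before',pr([453.5,-97.4,194.9]),'ball',pr([511,-88,200]))
print(np.abs(i['R']-i0['R']).max(),np.abs(np.array(i['t'])-i0['t']).max())
c=np.array
for n in ('side','wrist'):
    j=get_image(n);cv2.imwrite(f'pics/{n}2.png',cv2.cvtColor(np.array(j['pixels'],np.uint8),cv2.COLOR_RGB2BGR))
E
```

```text
3.5 [635.16952937 -74.01065575 197.53271251] [ 0.15759416  0.61340861 -0.14324727  1.54411484  0.09862174  0.99094311
 -1.45526389] [ 0.05615991  0.06352993 -1.19969555]
proj now [211.73950114 313.18953109] before [339.65346373 174.68237209] ball [305.8792127  209.56619494]
0.0 0.0
```

View pics/side2.png

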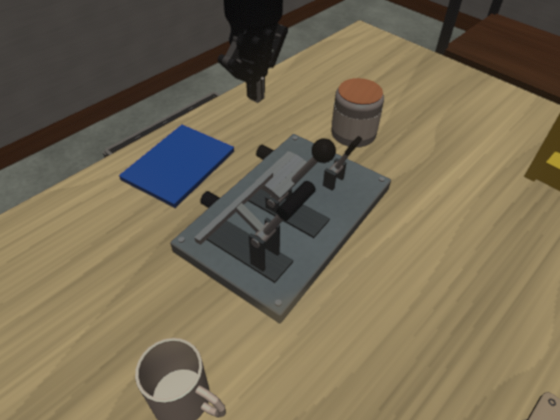

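```bash
python3 - <<'E'
from h import *
d=pickle.load(open('im0.pkl','rb'))
print(tri(d['scene'],(182.5,217.5),d['side'],(257,98)))
E
```

```text
(array([635.53642797, -75.26538068, 232.54473072]), np.float64(3.3283627177704656))
```

Triangulated, the real fingertip is at z ≈ 232, while the reported TCP is 197.5. So the tips are about 35 mm higher than reported and passed over the ball without touching it. I'll go back and repeat the push 35 mm lower.

>>> send_rows:
  series:
    - {"ax": 0, "ay": 0, "az": 0, "dx": 0, "dy": 0, "dz": -3, "hand": 1}
    - {"ax": 0, "ay": 0, "az": 0, "dx": -5, "dy": 0, "dz": -4, "hand": 1}
    - {"ax": 0, "ay": 0, "az": 0, "dx": -10, "dy": 0, "dz": -4, "hand": 1}
    - {"ax": 0, "ay": 0, "az": 0, "dx": -14.5, "dy": 0, "dz": -4, "hand": 1}
    - {"ax": 0, "ay": 0, "az": 0, "dx": -18.2, "dy": 0, "dz": -4, "hand": 1}
    - {"ax": 0, "ay": 0, "az": 0, "dx": -18.2, "dy": 0, "dz": -4, "hand": 1}
    - {"ax": 0, "ay": 0, "az": 0, "dx": -18.2, "dy": 0, "dz": 0, "hand": 1}
    - {"ax": 0, "ay": 0, "az": 0, "dx": -18.2, "dy": 0, "dz": 3.7, "hand": 1}
    - {"ax": 0, "ay": 0, "az": 0, "dx": -18.2, "dy": 0, "dz": 3.7, "hand": 1}

```text
clock: 4.5
eef_pos: [452.2, -96.7, 157.0]
tool_rot: [-3.139, 0.007, 0.13]
force: [-0.7, -0.5, 0.6]
width: 0.2
gripper_force: 0.0
```

```bash
python3 - <<'E'
from h import *
i=get_image('scene');cv2.imwrite('pics/s3.png',cv2.resize(cv2.cvtColor(np.array(i['pixels'],np.uint8),cv2.COLOR_RGB2BGR)[80:340,80:400],None,fx=2,fy=2))
E
```

```text
(no output)
```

View pics/s3.png

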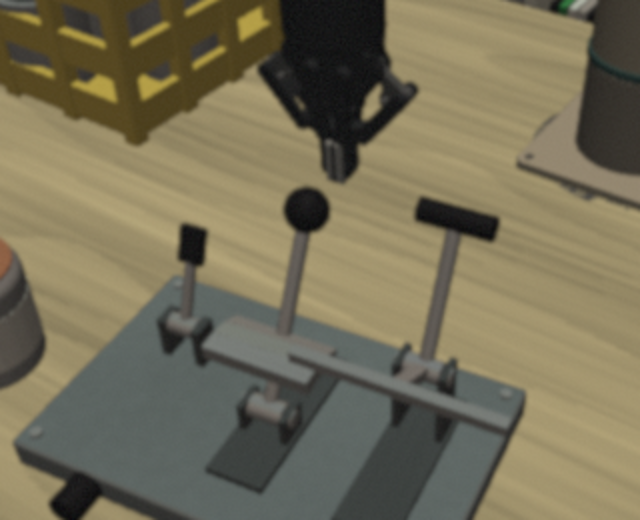

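The tip at (338,180) now matches the expected projection for z ≈ 193, level with the ball, so I push in stages.

>>> send_rows:
  series:
    - {"ax": 0, "ay": 0, "az": 0, "dx": 2, "dy": 0, "dz": 0, "hand": 1}
    - {"ax": 0, "ay": 0, "az": 0, "dx": 4, "dy": 0, "dz": -0.3, "hand": 1}
    - {"ax": 0, "ay": 0, "az": 0, "dx": 5.5, "dy": 0, "dz": -0.8, "hand": 1}
    - {"ax": 0, "ay": 0, "az": 0, "dx": 7, "dy": 0, "dz": -1.2, "hand": 1}

```text
clock: 4.95
eef_pos: [524.9, -88.1, 174.3]
tool_rot: [3.141, 0.0, 0.13]
force: [-4.2, 0.3, 2.2]
width: 0.2
gripper_force: 1.7
```

>>> send_rows:
  series:
    - {"ax": 0, "ay": 0, "az": 0, "dx": 1.5, "dy": 0, "dz": -0.3, "hand": 1}
    - {"ax": 0, "ay": 0, "az": 0, "dx": 3, "dy": 0, "dz": -0.5, "hand": 1}
    - {"ax": 0, "ay": 0, "az": 0, "dx": 5, "dy": 0, "dz": -0.5, "hand": 1}
    - {"ax": 0, "ay": 0, "az": 0, "dx": 7, "dy": 0, "dz": -0.2, "hand": 1}
    - {"ax": 0, "ay": 0, "az": 0, "dx": 8.5, "dy": 0, "dz": 0.2, "hand": 1}
    - {"ax": 0, "ay": 0, "az": 0, "dx": 10, "dy": 0, "dz": 0.7, "hand": 1}
    - {"ax": 0, "ay": 0, "az": 0, "dx": 10.8, "dy": 0, "dz": 1.0, "hand": 1}
    - {"ax": 0, "ay": 0, "az": 0, "dx": 10.8, "dy": 0, "dz": 1.0, "hand": 1}

```text
clock: 5.75
eef_pos: [633.1, -73.8, 163.1]
tool_rot: [3.142, -0.002, 0.13]
force: [0.0, 0.1, -0.8]
width: 0.1
gripper_force: 0.0
```

>>> send_rows:
  series:
    - {"ax": 0, "ay": 0, "az": 0, "dx": 0.3, "dy": 0, "dz": 0.1, "hand": 1}
    - {"ax": 0, "ay": 0, "az": 0, "dx": 0.6, "dy": 0, "dz": 0.1, "hand": 1}
    - {"ax": 0, "ay": 0, "az": 0, "dx": 0.6, "dy": 0, "dz": 0.1, "hand": 1}

```text
clock: 6.05
eef_pos: [637.0, -73.8, 161.1]
tool_rot: [3.141, 0.001, 0.129]
force: [-1.2, -1.0, 0.5]
width: -0.3
gripper_force: 0.7
```

```bash
python3 - <<'E'
from h import *
a=get_image('scene');b=get_image('side')
g=np.array(b['pixels']).max(2)
for n,i in(('scene',a),('side',b)):
    cv2.imwrite(f'pics/{n}4.png',cv2.cvtColor(np.array(i['pixels'],np.uint8),cv2.COLOR_RGB2BGR))
x,y=[cv2.imread(f'pics/{n}4.png') for n in('scene','side')]
cv2.imwrite('pics/c4.png',np.hstack([cv2.resize(x[130:380,80:350],None,fx=1.4,fy=1.4),cv2.resize(y[60:310,150:420],None,fx=1.4,fy=1.4)]))
E
```

```text
(no output)
```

View pics/c4.png

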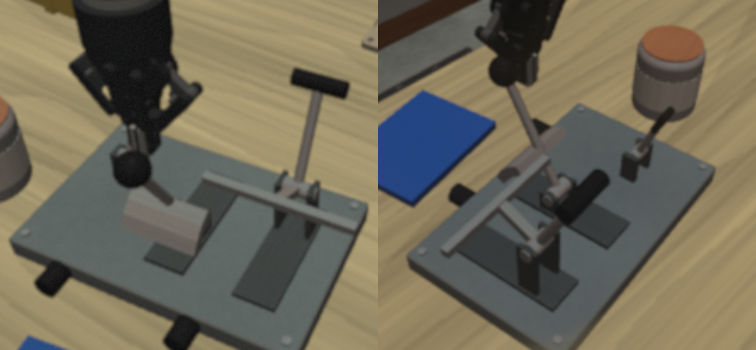

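The mains lever is nearly over: the ball is at (131,168) in the left crop, with the finger behind it. I creep on until I feel the stop.

>>> send_rows:
  series:
    - {"ax": 0, "ay": 0, "az": 0, "dx": 0.3, "dy": 0, "dz": 0.1, "hand": 1}
    - {"ax": 0, "ay": 0, "az": 0, "dx": 0.5, "dy": 0, "dz": 0.2, "hand": 1}
    - {"ax": 0, "ay": 0, "az": 0, "dx": 0.5, "dy": 0, "dz": 0.2, "hand": 1}

```text
clock: 6.45
eef_pos: [638.6, -73.1, 158.6]
tool_rot: [-3.141, 0.008, 0.13]
force: [-9.3, -0.4, 5.4]
width: 0.0
gripper_force: 4.7
```

>>> send_rows:
  series:
    - {"ax": 0, "ay": 0, "az": 0, "dx": 0.3, "dy": 0, "dz": 0, "hand": 1}
    - {"ax": 0, "ay": 0, "az": 0, "dx": 0.5, "dy": 0, "dz": 0, "hand": 1}
    - {"ax": 0, "ay": 0, "az": 0, "dx": 0.5, "dy": 0, "dz": 0, "hand": 1}

```text
clock: 6.75
eef_pos: [638.6, -73.1, 158.5]
tool_rot: [-3.14, 0.018, 0.129]
force: [-19.6, -0.4, 13.5]
width: 0.0
gripper_force: 10.0
```

The force rises with no motion, so the mains lever is at its stop. I retreat and go behind the T handle.

>>> send_rows:
  series:
    - {"ax": 0, "ay": 0, "az": 0, "dx": -3, "dy": 0, "dz": 0, "hand": 1}
    - {"ax": 0, "ay": 0, "az": 0, "dx": -5, "dy": 0, "dz": -4, "hand": 1}
    - {"ax": 0, "ay": 0, "az": 0, "dx": -7, "dy": 0, "dz": -8, "hand": 1}
    - {"ax": 0, "ay": 0, "az": 0, "dx": -11, "dy": -3, "dz": -8, "hand": 1}
    - {"ax": 0, "ay": 0, "az": 0, "dx": -15, "dy": -6, "dz": -8, "hand": 1}
    - {"ax": 0, "ay": 0, "az": 0, "dx": -19, "dy": -9, "dz": -8, "hand": 1}
    - {"ax": 0, "ay": 0, "az": 0, "dx": -20.9, "dy": -11.2, "dz": -8, "hand": 1}
    - {"ax": 0, "ay": 0, "az": 0, "dx": -20.9, "dy": -11.2, "dz": -8, "hand": 1}
    - {"ax": 0, "ay": 0, "az": 0, "dx": -20.9, "dy": -11.2, "dz": -4, "hand": 1}
    - {"ax": 0, "ay": 0, "az": 0, "dx": -20.9, "dy": -11.2, "dz": -0.3, "hand": 1}

```text
clock: 7.75
eef_pos: [428.7, 11.9, 162.3]
tool_rot: [3.141, -0.007, 0.13]
force: [0.6, -1.2, -0.4]
width: -0.0
gripper_force: 0.0
```

```bash
python3 - <<'E'
from h import *
print(read_state()['eef_pos'])
a=get_image('scene');b=get_image('side')
x,y=[cv2.cvtColor(np.array(i['pixels'],np.uint8),cv2.COLOR_RGB2BGR) for i in(a,b)]
cv2.imwrite('pics/c5.png',np.hstack([cv2.resize(x[130:380,80:350],None,fx=1.4,fy=1.4),cv2.resize(y[60:310,150:420],None,fx=1.4,fy=1.4)]))
E
```

```text
[428.71152369  11.89933881 162.34974576]
```

View pics/c5.png

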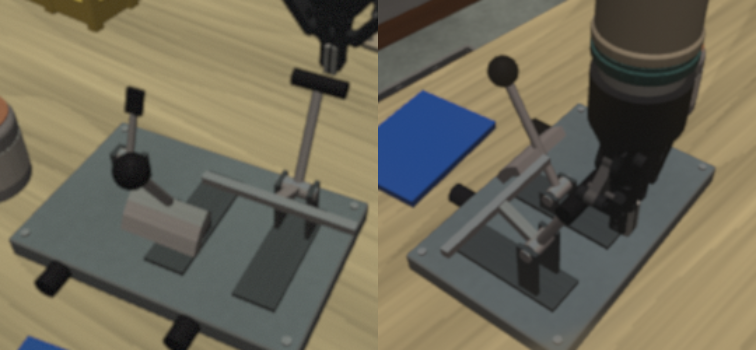

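Mains is over, the paddle lever is untouched, and the finger (331,65) stands just behind the T bar's centre (320,82). Next I push the generator.

>>> send_rows:
  series:
    - {"ax": 0, "ay": 0, "az": 0, "dx": 1.5, "dy": 0, "dz": 0, "hand": 1}
    - {"ax": 0, "ay": 0, "az": 0, "dx": 3, "dy": 0, "dz": -0.4, "hand": 1}
    - {"ax": 0, "ay": 0, "az": 0, "dx": 4.5, "dy": 0, "dz": -0.9, "hand": 1}
    - {"ax": 0, "ay": 0, "az": 0, "dx": 6, "dy": 0, "dz": -1.3, "hand": 1}
    - {"ax": 0, "ay": 0, "az": 0, "dx": 7.5, "dy": 0, "dz": -1.4, "hand": 1}
    - {"ax": 0, "ay": 0, "az": 0, "dx": 9, "dy": 0, "dz": -1.3, "hand": 1}
    - {"ax": 0, "ay": 0, "az": 0, "dx": 10.5, "dy": 0, "dz": -0.9, "hand": 1}
    - {"ax": 0, "ay": 0, "az": 0, "dx": 12, "dy": 0, "dz": -0.4, "hand": 1}
    - {"ax": 0, "ay": 0, "az": 0, "dx": 12.8, "dy": 0, "dz": 0, "hand": 1}
    - {"ax": 0, "ay": 0, "az": 0, "dx": 12.8, "dy": 0, "dz": 0, "hand": 1}

```text
clock: 8.85
eef_pos: [554.3, 28.4, 162.6]
tool_rot: [-3.141, -0.002, 0.129]
force: [-0.7, -0.1, -0.0]
width: 0.2
gripper_force: 0.0
```

>>> send_rows:
  series:
    - {"ax": 0, "ay": 0, "az": 0, "dx": 0.3, "dy": 0, "dz": 0.1, "hand": 1}
    - {"ax": 0, "ay": 0, "az": 0, "dx": 0.6, "dy": 0, "dz": 0.1, "hand": 1}
    - {"ax": 0, "ay": 0, "az": 0, "dx": 0.6, "dy": 0, "dz": 0.1, "hand": 1}

```text
clock: 9.15
eef_pos: [556.4, 28.7, 161.1]
tool_rot: [3.141, 0.004, 0.13]
force: [-3.8, -0.3, 4.8]
width: 0.0
gripper_force: 2.5
```

>>> send_rows:
  series:
    - {"ax": 0, "ay": 0, "az": 0, "dx": 0.3, "dy": 0, "dz": 0, "hand": 1}
    - {"ax": 0, "ay": 0, "az": 0, "dx": 0.6, "dy": 0, "dz": 0, "hand": 1}
    - {"ax": 0, "ay": 0, "az": 0, "dx": 0.6, "dy": 0, "dz": 0, "hand": 1}

```text
clock: 9.45
eef_pos: [556.2, 28.6, 160.8]
tool_rot: [3.141, 0.016, 0.129]
force: [-17.3, -2.1, 13.4]
width: 0.0
gripper_force: 9.0
```

>>> send_rows:
  series:
    - {"ax": 0, "ay": 0, "az": 0, "dx": 0.3, "dy": 0, "dz": 0, "hand": 1}
    - {"ax": 0, "ay": 0, "az": 0, "dx": 0.5, "dy": 0, "dz": 0, "hand": 1}
    - {"ax": 0, "ay": 0, "az": 0, "dx": 0.5, "dy": 0, "dz": 0, "hand": 1}

```text
clock: 9.75
eef_pos: [556.0, 28.6, 160.5]
tool_rot: [3.141, 0.026, 0.129]
force: [-27.5, -2.3, 22.2]
width: 0.3
gripper_force: 14.5
```

It's hard against a stop. I back off and check both levers.

>>> send_rows:
  series:
    - {"ax": 0, "ay": 0, "az": 0, "dx": -4, "dy": 0, "dz": 0, "hand": 1}
    - {"ax": 0, "ay": 0, "az": 0, "dx": -7, "dy": 0, "dz": -4, "hand": 1}
    - {"ax": 0, "ay": 0, "az": 0, "dx": -10, "dy": 0, "dz": -9, "hand": 1}
    - {"ax": 0, "ay": 0, "az": 0, "dx": -14, "dy": 0, "dz": -13, "hand": 1}
    - {"ax": 0, "ay": 0, "az": 0, "dx": -14, "dy": 0, "dz": -18, "hand": 1}
    - {"ax": 0, "ay": 0, "az": 0, "dx": -14, "dy": 0, "dz": -22, "hand": 1}
    - {"ax": 0, "ay": 0, "az": 0, "dx": -14, "dy": 0, "dz": -22, "hand": 1}

```text
clock: 10.45
eef_pos: [433.9, 12.9, 387.9]
tool_rot: [3.14, -0.015, 0.13]
force: [-0.2, 0.4, -0.1]
width: -0.1
gripper_force: 0.0
```

```bash
python3 - <<'E'
from h import *
print(read_state()['eef_pos'])
a=get_image('scene');b=get_image('side');pickle.dump((a,b),open('im6.pkl','wb'))
x,y=[cv2.cvtColor(np.array(i['pixels'],np.uint8),cv2.COLOR_RGB2BGR) for i in(a,b)]
cv2.imwrite('pics/c6.png',np.hstack([cv2.resize(x[130:380,80:350],None,fx=1.4,fy=1.4),cv2.resize(y[60:310,150:420],None,fx=1.4,fy=1.4)]))
E
```

```text
[433.91157034  12.88732106 387.93633792]
```

View pics/c6.png

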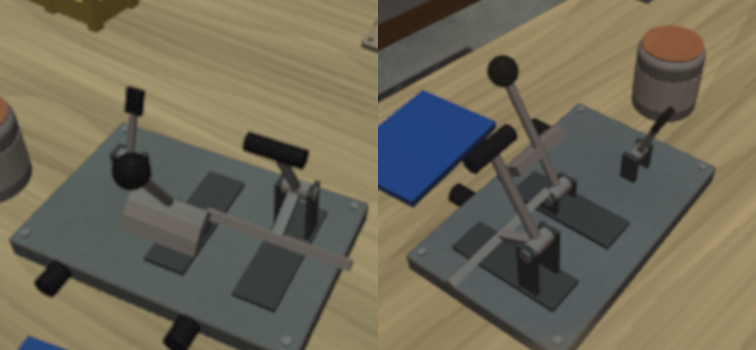

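Both levers are over: the ball is at (131,170)/(503,71) and the T at (276,150)/(490,149). The paddle is unchanged. I check the numbers.

```bash
python3 - <<'E'
from h import *
a,b=pickle.load(open('im6.pkl','rb'))
f=lambda l,r:((l[0]/1.4+80,l[1]/1.4+130),((r[0]-378)/1.4+150,r[1]/1.4+60))
th=np.array([.9916,.13,0])
for n,l,r,p0 in(('ball',(131,170),(503,71),[511,-88,200]),('T',(276,150),(490,149),[467,18,206])):
    p,q=f(l,r);X,e=tri(a,p,b,q);print(n,X.round(1),round(e,1),'throw',(X-p0)@th)
E
```

```text
ball [666.7 -66.9 199.6] 0.5 throw 157.1130923021719
T [576.8  33.2 204.9] 0.4 throw 110.89224829564291
```

```bash
python3 -c "
from h import *
print(finish_job())"
```

```text
the job is handed in; nothing more can be done
None
```

The mains lever was thrown fully over first, then the generator lever, each pushed to its stop; the lighting lever was left as it was, the arm was clear of everything, and the job was handed in at about 10.5 s.

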